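# Set the full-bin tags on the hardness lab's sample board

### The arm

A 6-joint arm with a two-finger parallel gripper is mounted at the origin on the work surface. World frame = base frame: x ahead of the robot, y to its left, z up, the work surface at z = 0. Lengths are in m, angles in rad, forces in N, time in s.
With the tool pointing down it reaches from about 0.35 to 0.975 m from the base axis. Payload 7.1 kg.
Tool frame: the origin (TCP) lies midway between the tips of the shut fingers; the grasp point (between the pads) lies 19 mm behind it; z points along the fingers, y is the line along which they close (so a half turn about z gives the same grasp; the last joint's range is limited). The gripper opens to 88 mm and grips with 3 to 60 N. Pads are 20 mm wide; open, the fingers measure 115 mm over their backs; the gripper's body (75 mm by 178 mm) begins 61 mm behind the grasp point.
Start: joints at [1.132, 0.423, 1.63, -0, 1.089, -0.019], TCP at [0.255, 0.571, 0.223] pointing down, gripper open.
Joint ranges: [-3, 3], [-0.9, 2.11], [0.09, 2.58], [-1.31, 4.45], [0.11, 2.69], [-2.54, 2.54]. Speed limits (rad/s): [2.39, 2.39, 3.01, 3.14, 3.14, 3.14].

### API

Orientations are given as a unit quaternion [x, y, z, w].
In Python, from station import arm gives the robot as it stands.
- The arm moves only by the tool step_arm, never from a script. Its argument "plan" is a list of rows, each an object with "claw": the closure in counts, from 0 (fully open) to 255 (shut); "slide": the shift along the world's x, y, z in mm, a list of three; "delta_rot": the turn, a rotation vector about the world's x, y, z in degrees, a list of three. A call has 1 to 5 rows; each row is the pose to reach, as a shift and turn from the pose commanded when the call began; what a row does not reach only later rows make up. A row lasts 1/8 s, in which the tool goes at most 62.5 mm and 10.7 degrees, less where a joint would pass 70% of its speed; a pose out of reach is approached as far as the arm can. A call with a gripper value outside its range is refused whole. The fingers move at their own pace and stop on an object; "grip_force" is the grip in N (left out, the last holds). Time passes only in rows, so rows that repeat a pose let the fingers close. It gives the time, the measured TCP pose, the force, the opening and the grip force at its end, in the units of the state.
- arm.read_state(): the state, without advancing time (a new reading comes with each control period).
- arm.grab_frame(name): name is "scene" or "top" or "wrist"; returns the picture (400x640x3 uint8, red, green, blue); there is no depth.
- arm.camera_info(name): a dict with "vertical_fov" (degrees; the focal length in pixels is half the picture's height over the tangent of half this angle, whatever the lens; pixels are square), "cx", "cy" (the principal point, pixels), "cam_to_world" (4x4, takes a point from camera to world coordinates). Camera axes: x right, y up, looking along -z (the intrinsics and any distortion apply to the point x, -y, -z); pixel columns grow to the right and rows downward; lengths in m; the calibration is good to about 2 mm. A picture is of the moment at which its call begins: read the wrist's pose just before it. camera_info takes no time and is no camera call; for the wrist camera it gives the pose at the moment of the call.
- arm.job_done(): hands the job in; it is judged then, once.
The state is a dict: "t": time; "joint_positions": joint angles; "joint_vel": joint speeds; "effort": joint torques, N m; "tcp_pos": TCP position; "tcp_rot": TCP orientation; "wrist_force": force on the tool from outside, world axes, zero at the start; "ft_torque": the same for the moment, N m; "grip_width": opening from 0.0 (shut) to 1.0 (fully open); "grasp_force": force on a finger pad.
Only numpy, scipy, OpenCV 4.12 (cv2) and the standard library are available. Lean on these libraries where they do the work, as an engineer would, in place of code of your own. Each camera call takes 0.05 s, during which the arm holds its last target. There are 200 camera calls.

### The job

On the blue sample board each of four bins has a hinged tag, red on one face and green on the other; a bin is full when both its pockets hold a steel test piece. With a fingertip, push over the tags that are wrong, so that only the full bins show green face up and all other bins show red, every tag lying fully over on its stop. Leave the tags that are already right as they are, and do not lift or shift the test pieces or anything else.

Things in the scene. Friction and masses are not known exactly. Their poses are not given: they have to be found in the camera images.
- board: blue rectangular baseboard lying flat, fixed to the table, 250 x 580 x 12 mm. Origin on its underside; it spans x -85 to +165 mm and y -290 to +290 mm in its own frame. Its -x long edge faces the robot. On it stand four bin units side by side along its y, 100 mm apart, in any order, all square with it.
- bin_a: bin unit a, fixed on the board: hinged tag on the robot's side, open grey bin behind. Origin on the board's top below the middle of the tag's pin; x from tag to bin (away from the robot), y along the pin, z up. Bin 56 (x) x 92 (y) x 24 mm high, centred 115 mm along +x, walls 3 mm, a divider making two pockets centred at (115, +-22) mm. Full: a test piece in both pockets.
- bin_b: bin unit b, fixed on the board: hinged tag on the robot's side, open grey bin behind. Origin on the board's top below the middle of the tag's pin; x from tag to bin (away from the robot), y along the pin, z up. Bin 56 (x) x 92 (y) x 24 mm high, centred 115 mm along +x, walls 3 mm, a divider making two pockets centred at (115, +-22) mm. Full: a test piece in both pockets.
- bin_c: bin unit c, fixed on the board: hinged tag on the robot's side, open grey bin behind. Origin on the board's top below the middle of the tag's pin; x from tag to bin (away from the robot), y along the pin, z up. Bin 56 (x) x 92 (y) x 24 mm high, centred 115 mm along +x, walls 3 mm, a divider making two pockets centred at (115, +-22) mm. Full: a test piece in both pockets.
- bin_d: bin unit d, fixed on the board: hinged tag on the robot's side, open grey bin behind. Origin on the board's top below the middle of the tag's pin; x from tag to bin (away from the robot), y along the pin, z up. Bin 56 (x) x 92 (y) x 24 mm high, centred 115 mm along +x, walls 3 mm, a divider making two pockets centred at (115, +-22) mm. Full: a test piece in both pockets.
- pin_a (a point): middle of the hinge pin of tag_a, on its axis, 40 mm above the board's top. The pin runs between two posts at y +-36 mm that end 5 mm above it; two thin stop rods lie 16 mm either side of it, up to 5 mm above it. The bin's near wall is 87 mm from it.
- pin_b (a point): middle of the hinge pin of tag_b, on its axis, 40 mm above the board's top. The pin runs between two posts at y +-36 mm that end 5 mm above it; two thin stop rods lie 16 mm either side of it, up to 5 mm above it. The bin's near wall is 87 mm from it.
- pin_c (a point): middle of the hinge pin of tag_c, on its axis, 40 mm above the board's top. The pin runs between two posts at y +-36 mm that end 5 mm above it; two thin stop rods lie 16 mm either side of it, up to 5 mm above it. The bin's near wall is 87 mm from it.
- pin_d (a point): middle of the hinge pin of tag_d, on its axis, 40 mm above the board's top. The pin runs between two posts at y +-36 mm that end 5 mm above it; two thin stop rods lie 16 mm either side of it, up to 5 mm above it. The bin's near wall is 87 mm from it.
- tag_a (a joint): tag of bin_a: plate 60 mm wide, 4 mm thick, 35 to 55 g, red and green faces, with a free-turning 10 mm roller along its free edge, 50 mm from the pin. 0 rad: leaning to the unit's -x, red up; 1.15: upright; 2.3: leaning to +x, green up. At its stops it leans 66 degrees off upright, roller axis 46 mm beside and 20 mm above the pin. A level push (under 1 N) on the roller swings it up; past upright it falls over.
- tag_b (a joint): tag of bin_b: plate 60 mm wide, 4 mm thick, 35 to 55 g, red and green faces, with a free-turning 10 mm roller along its free edge, 50 mm from the pin. 0 rad: leaning to the unit's -x, red up; 1.15: upright; 2.3: leaning to +x, green up. At its stops it leans 66 degrees off upright, roller axis 46 mm beside and 20 mm above the pin. A level push (under 1 N) on the roller swings it up; past upright it falls over.
- tag_c (a joint): tag of bin_c: plate 60 mm wide, 4 mm thick, 35 to 55 g, red and green faces, with a free-turning 10 mm roller along its free edge, 50 mm from the pin. 0 rad: leaning to the unit's -x, red up; 1.15: upright; 2.3: leaning to +x, green up. At its stops it leans 66 degrees off upright, roller axis 46 mm beside and 20 mm above the pin. A level push (under 1 N) on the roller swings it up; past upright it falls over.
- tag_d (a joint): tag of bin_d: plate 60 mm wide, 4 mm thick, 35 to 55 g, red and green faces, with a free-turning 10 mm roller along its free edge, 50 mm from the pin. 0 rad: leaning to the unit's -x, red up; 1.15: upright; 2.3: leaning to +x, green up. At its stops it leans 66 degrees off upright, roller axis 46 mm beside and 20 mm above the pin. A level push (under 1 N) on the roller swings it up; past upright it falls over.
- block_1: loose round steel test piece with two black bands, 36 mm across, 30 mm tall, 0.23 kg, standing in a pocket of one of the bins. Origin at the centre of its underside, z up.
- block_2: loose round steel test piece with two black bands, 36 mm across, 30 mm tall, 0.23 kg, standing in a pocket of one of the bins. Origin at the centre of its underside, z up.
- block_3: loose round steel test piece with two black bands, 36 mm across, 30 mm tall, 0.23 kg, standing in a pocket of one of the bins. Origin at the centre of its underside, z up.
- block_4: loose round steel test piece with two black bands, 36 mm across, 30 mm tall, 0.23 kg, standing in a pocket of one of the bins. Origin at the centre of its underside, z up.
- block_5: loose round steel test piece with two black bands, 36 mm across, 30 mm tall, 0.23 kg, standing in a pocket of one of the bins. Origin at the centre of its underside, z up.
- oil: small oil bottle 36 mm across, 75 mm tall, standing on the board near its +y end; bystander. Origin: centre of underside.
- gauge: dial gauge lying on the board near its -y end, dial 52 mm across, 15 mm high, stem 57 mm along its -x; bystander. Origin: centre of underside.
- mug: blue mug, 76 mm across, 90 mm tall, on the table on the robot's right; bystander. Origin: centre of underside.
- driver: screwdriver with orange handle, 190 mm long, lying on the table on the robot's left; bystander.
- brush: brush, 200 mm long, lying on the table on the robot's right; bystander.
- caliper: digital caliper, 200 mm long, 12 mm high, lying on the table on the robot's left; bystander.

How it is judged:
By the outcome, as a careful person would: the job done as asked, in the order asked, and still so for the second after the job is handed in, with the robot touching nothing.
It also fails if it takes over 38 s, if anything falls off the work surface, if the arm or the gripper's body presses on something with over 40 N, if the wrist force passes 120 N, or if a joint passes its speed limit or range.

## Working session

There is one attempt and no reset: what is moved stays moved. The work goes in short steps, Python scripts to look and compute and a tool call to move; the robot and the scene stay as the last step left them, time stands still between calls to the robot, and variables do not carry over. Pictures are saved under pics/ and viewed, at most 10 in all, crops included, and the job is handed in when it is done.

Besides the shell and the picture viewer there is one more tool, called after ">>>" as name(argument=value, ...) on one line, values as JSON. step_arm: Moves the arm, as the interface text tells. Its arguments: {"type":"object","properties":{"plan":{"type":"array","items":{"type":"object","properties":{"claw":{"type":"number"},"slide":{"type":"array","items":{"type":"number"}},"delta_rot":{"type":"array","items":{"type":"number"}}}}},"grip_force":{"type":"number"}},"required":["plan"]}

```bash
mkdir -p pics; python3 - <<'E'
from station import arm
import cv2,numpy as np
for n in("top","scene"):
    im=arm.grab_frame(n);cv2.imwrite(f"pics/{n}0.png",im[:,:,::-1]);i=arm.camera_info(n)
    print(n,{k:(np.round(v,4).tolist() if k=="cam_to_world" else v) for k,v in i.items()})
s=arm.read_state();print(s["t"],s["tcp_pos"],s["tcp_rot"])
E
```

```text
top {'vertical_fov': 42.812524303850736, 'cx': 316.06139748269095, 'cy': 198.0169835261727, 'cam_to_world': [[0.0147, 0.9903, -0.1379, 0.2959], [-0.9999, 0.015, 0.001, 0.0203], [0.0031, 0.1379, 0.9904, 1.9906], [0.0, 0.0, 0.0, 1.0]]}
scene {'vertical_fov': 51.90594166941665, 'cx': 316.45935262891686, 'cy': 205.54636902022906, 'cam_to_world': [[0.2098, -0.724, 0.6571, 1.3606], [0.9776, 0.1679, -0.1272, -0.1545], [-0.0182, 0.6691, 0.743, 0.9917], [0.0, 0.0, 0.0, 1.0]]}
0.1 [0.25452121 0.57029348 0.22198345] [ 2.08375709e-01  9.78048622e-01 -6.59859812e-04 -1.48708022e-04]
```

View pics/top0.png

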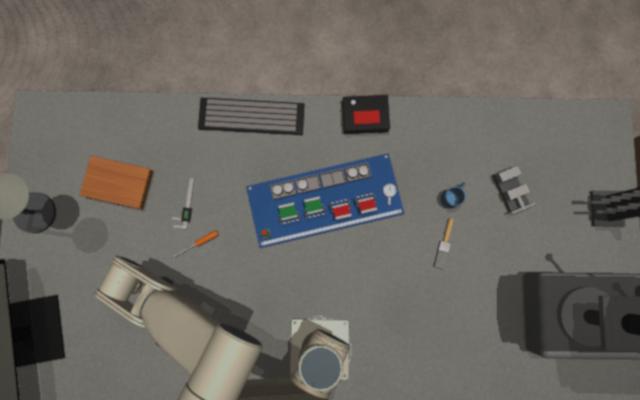

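View pics/scene0.png

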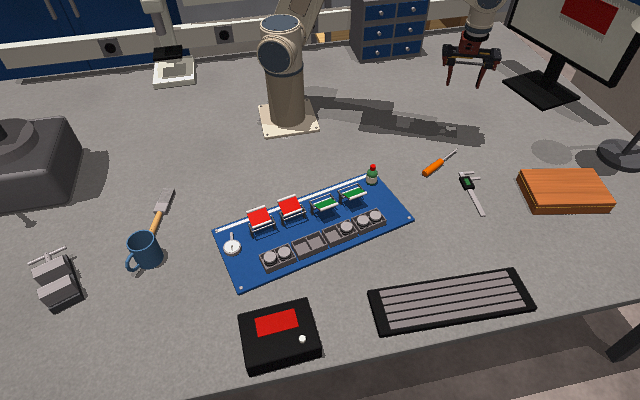

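The top view shows the board centred near (326,200). Its tags, from left to right, are green (288,211), green (314,205), red (341,211) and red (366,204). The pieces appear to sit at 278/289, at 302 only, nowhere in the third unit, and at 352/363. The scene view agrees, so unit 2 should go to red and unit 4 to green. I'll measure the positions and check the pockets on a zoomed crop.

```bash
cat > h.py <<'E'
import numpy as np,cv2
from station import arm
def ray(n,u,v,z):
    i=arm.camera_info(n);f=200/np.tan(np.radians(i["vertical_fov"])/2);M=np.array(i["cam_to_world"])
    d=M[:3,:3]@np.array([(u-i["cx"])/f,-(v-i["cy"])/f,-1]);o=M[:3,3]
    return o+d*(z-o[2])/d[2]
def cents(hsv,lo,hi,amin):
    m=cv2.inRange(hsv,lo,hi);n,l,s,c=cv2.connectedComponentsWithStats(m)
    return [(c[k],s[k,4]) for k in range(1,n) if s[k,4]>amin]
E
python3 - <<'E'
from h import *
for n in("top","scene"):
    im=cv2.imread(f"pics/{n}0.png");hsv=cv2.cvtColor(im,cv2.COLOR_BGR2HSV)
    m=cv2.inRange(hsv,(105,150,60),(122,255,255));x,y,w,h=(235,145,180,110) if n=="top" else (200,160,225,140)
    r=np.zeros_like(m);r[y:y+h,x:x+w]=m[y:y+h,x:x+w]
    hull=cv2.convexHull(np.argwhere(r)[:,::-1].astype(np.int32))
    P=np.array([ray(n,u,v,.012)[:2] for u,v in hull[:,0]],np.float32)
    (c,sz,a)=cv2.minAreaRect(P);b=cv2.boxPoints((c,sz,a));print(n,"board",c,sz,a);print(np.round(b,4).tolist())
    for nm,lo,hi in(("red",(0,170,80),(6,255,255)),("green",(45,120,40),(80,255,255))):
        for q,s in cents(hsv[y:y+h,x:x+w],lo,hi,25):
            print(nm,q+[x,y],s,np.round(ray(n,q[0]+x,q[1]+y,.064),4))
    cv2.imwrite(f"pics/{n}z.png",cv2.resize(im[y:y+h,x:x+w],None,fx=3.5,fy=3.5,interpolation=cv2.INTER_CUBIC))
E
```

```text
top board (0.5765923261642456, -0.01212957501411438) (0.21574123203754425, 0.5686352849006653) 14.22954273223877
[[0.40209999680519104, 0.23690000176429749], [0.5418999791145325, -0.3142000138759613], [0.7509999871253967, -0.2612000107765198], [0.611299991607666, 0.28999999165534973]]
red [366.40625 204.375  ] 96 [ 0.5427 -0.1738  0.064 ]
red [341.10638298 210.30851064] 94 [ 0.5185 -0.0776  0.064 ]
green [312.9296875 205.2265625] 128 [0.5363 0.0298 0.064 ]
green [287.21538462 211.21538462] 130 [0.5119 0.1271 0.064 ]
scene board (0.5700282454490662, -0.012481391429901123) (0.25239473581314087, 0.5775487422943115) 14.132519721984863
[[0.37709999084472656, 0.23669999837875366], [0.5181999802589417, -0.32330000400543213], [0.7628999948501587, -0.26170000433921814], [0.6219000220298767, 0.29840001463890076]]
red [372.23333333 166.83333333] 30 [0.4133 0.2203 0.064 ]
red [289.125      204.90833333] 240 [ 0.5187 -0.0763  0.064 ]
red [258.40392157 216.29019608] 255 [ 0.5432 -0.1732  0.064 ]
green [353.20212766 192.19148936] 94 [0.5112 0.128  0.064 ]
green [324.68686869 203.01010101] 99 [0.5356 0.031  0.064 ]
```

View pics/topz.png

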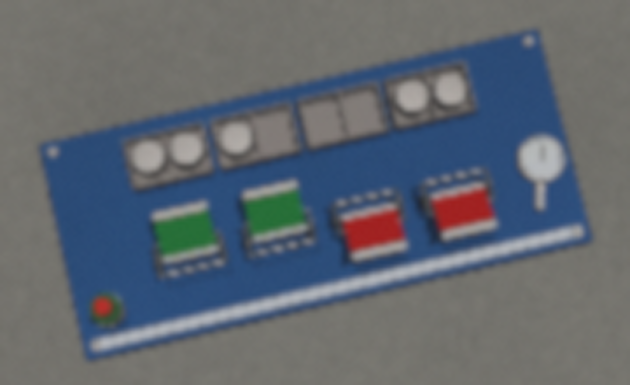

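View pics/scenez.png

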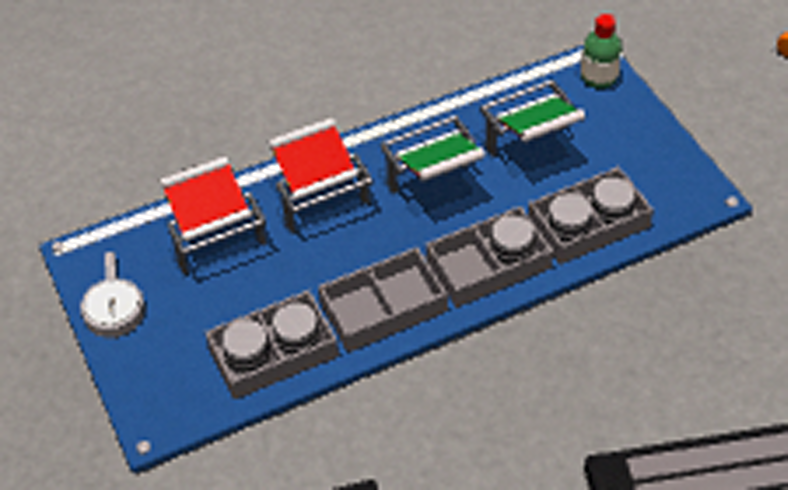

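Confirmed. Unit 2 is half full but green, so it goes to red. Unit 4 is full but red, so it goes to green. Units 1 and 3 are already right. The board's yaw is about 14.1°, and the two tags I need to move have pins 199.6 mm apart against 200 expected.

- **Pins:** pin2 ≈ (0.514, 0.025) and pin4 ≈ (0.565, -0.168).
- **Unit 2:** start at (0.591, 0.0445) and finish at about (0.519, 0.026).
- **Tool:** turn it -52° about z.

>>> step_arm(plan=[{"claw": 255,"slide": [30,-50,0],"delta_rot": [0,0,-10]},{"claw": 255,"slide": [60,-100,0],"delta_rot": [0,0,-20]},{"claw": 255,"slide": [90,-150,0],"delta_rot": [0,0,-30]},{"claw": 255,"slide": [120,-200,0],"delta_rot": [0,0,-40]},{"claw": 255,"slide": [150,-250,0],"delta_rot": [0,0,-50]}])

```text
t: 0.72
tcp_pos: [0.4052, 0.319, 0.2225]
tcp_rot: [0.604, 0.797, -0.0, -0.0]
wrist_force: [0.4, 1.1, 0.0]
grip_width: 0.472
grasp_force: 0.0
```

>>> step_arm(plan=[{"claw": 255,"slide": [37,-55,0],"delta_rot": [0,0,-2]},{"claw": 255,"slide": [74,-110,-10],"delta_rot": [0,0,-2]},{"claw": 255,"slide": [111,-165,-20],"delta_rot": [0,0,-2]},{"claw": 255,"slide": [148,-220,-40],"delta_rot": [0,0,-2]},{"claw": 255,"slide": [187,-275,-60],"delta_rot": [0,0,-2]}])

```text
t: 1.35
tcp_pos: [0.5775, 0.0653, 0.1698]
tcp_rot: [0.616, 0.788, 0.0, 0.0]
wrist_force: [0.9, 0.0, -0.1]
grip_width: 0.003
grasp_force: 0.0
```

>>> step_arm(plan=[{"claw": 255,"slide": [0,0,0],"delta_rot": [0,0,0]},{"claw": 255,"slide": [0,0,0],"delta_rot": [0,0,0]}])

```text
t: 1.6
tcp_pos: [0.5761, 0.0672, 0.17]
tcp_rot: [0.616, 0.787, -0.0, -0.001]
wrist_force: [1.3, 0.1, 0.3]
grip_width: 0.008
grasp_force: 0.0
```

>>> step_arm(plan=[{"claw": 255,"slide": [15,-22,0],"delta_rot": [0,0,0]},{"claw": 255,"slide": [15,-22,-30],"delta_rot": [0,0,0]},{"claw": 255,"slide": [15,-22,-60],"delta_rot": [0,0,0]},{"claw": 255,"slide": [15,-22,-70],"delta_rot": [0,0,0]},{"claw": 255,"slide": [15,-22,-70],"delta_rot": [0,0,0]}])

```text
t: 2.22
tcp_pos: [0.5912, 0.0462, 0.1004]
tcp_rot: [0.615, 0.788, -0.0, -0.0]
wrist_force: [-0.3, 0.0, 0.8]
grip_width: 0.005
grasp_force: 0.0
```

```bash
python3 - <<'E'
from h import *
im=arm.grab_frame("scene");cv2.imwrite("pics/s1.png",cv2.resize(im[130:290,220:420,::-1],None,fx=3.5,fy=3.5,interpolation=cv2.INTER_CUBIC))
p=arm.read_state()["tcp_pos"];print(p,([.514,.025]-p[:2])@np.array([[.970,-.2445],[.2445,.970]]))
E
```

```text
[0.59188433 0.04604032 0.10112767] [-0.08069216 -0.00136639]
```

View pics/s1.png

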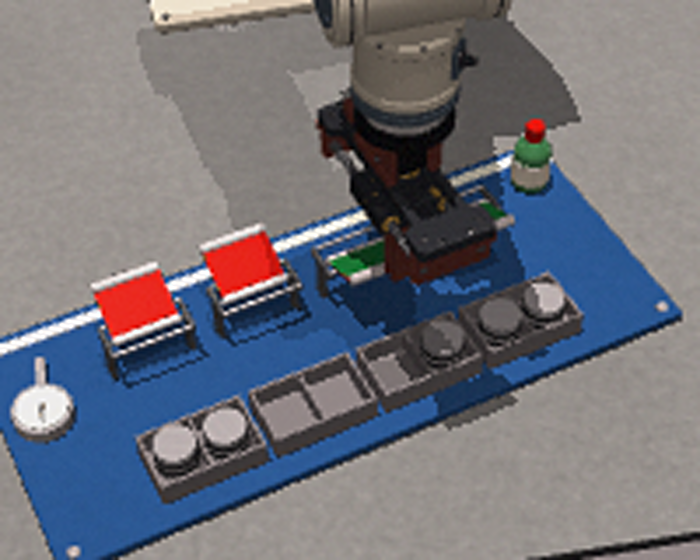

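The gripper hangs over unit 2's green tag, clear of the bins and the oil bottle, with everything else undisturbed. The TCP is 80.7 mm beyond the pin and 1 mm off centre. Next I lower it and push towards the robot.

>>> step_arm(plan=[{"claw": 255,"slide": [0,0,-20],"delta_rot": [0,0,0]},{"claw": 255,"slide": [0,0,-33],"delta_rot": [0,0,0]},{"claw": 255,"slide": [0,0,-33],"delta_rot": [0,0,0]},{"claw": 255,"slide": [-10,-2.5,-33],"delta_rot": [0,0,0]},{"claw": 255,"slide": [-20,-5,-33],"delta_rot": [0,0,0]}])

```text
t: 2.9
tcp_pos: [0.5712, 0.0399, 0.0676]
tcp_rot: [0.616, 0.788, 0.0, 0.0]
wrist_force: [1.1, 0.1, 0.2]
grip_width: 0.005
grasp_force: 0.5
```

>>> step_arm(plan=[{"claw": 255,"slide": [-8,-2,0],"delta_rot": [0,0,0]},{"claw": 255,"slide": [-16,-4,1],"delta_rot": [0,0,0]},{"claw": 255,"slide": [-24,-6,3],"delta_rot": [0,0,0]},{"claw": 255,"slide": [-32,-8,5],"delta_rot": [0,0,0]},{"claw": 255,"slide": [-38,-9.5,7],"delta_rot": [0,0,0]}])

```text
t: 3.52
tcp_pos: [0.5331, 0.0305, 0.0745]
tcp_rot: [0.616, 0.788, -0.0, -0.0]
wrist_force: [0.9, -0.4, -0.2]
grip_width: 0.004
grasp_force: 0.0
```

>>> step_arm(plan=[{"claw": 255,"slide": [-5,-1,2],"delta_rot": [0,0,0]},{"claw": 255,"slide": [-10,-2.5,4],"delta_rot": [0,0,0]},{"claw": 255,"slide": [-15,-4,6],"delta_rot": [0,0,0]},{"claw": 255,"slide": [-18,-5,7],"delta_rot": [0,0,0]},{"claw": 255,"slide": [-18,-5,7],"delta_rot": [0,0,0]}])

```text
t: 4.15
tcp_pos: [0.5155, 0.0256, 0.0814]
tcp_rot: [0.616, 0.788, 0.0, 0.0]
wrist_force: [0.9, 0.0, -0.2]
grip_width: 0.008
grasp_force: 0.0
```

```bash
python3 - <<'E'
from h import *
im=arm.grab_frame("scene");cv2.imwrite("pics/s2.png",cv2.resize(im[130:290,220:420,::-1],None,fx=3.5,fy=3.5,interpolation=cv2.INTER_CUBIC))
p=arm.read_state()["tcp_pos"];print(p,(p[:2]-[.514,.025])@np.array([[.970,-.2445],[.2445,.970]]))
E
```

```text
[0.51573075 0.0256337  0.08137438] [0.00183377 0.00019152]
```

View pics/s2.png

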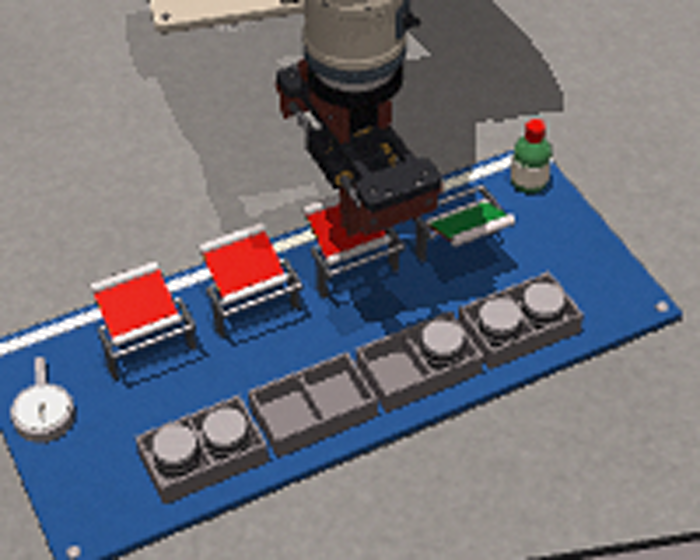

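Unit 2's tag has gone over and shows red at about (345,235); nothing else has moved. Next I rise and go to unit 4's near side at (0.488, -0.188).

>>> step_arm(plan=[{"claw": 255,"slide": [0,0,35],"delta_rot": [0,0,0]},{"claw": 255,"slide": [0,0,75],"delta_rot": [0,0,0]},{"claw": 255,"slide": [-7,-50,75],"delta_rot": [0,0,0]},{"claw": 255,"slide": [-14,-100,75],"delta_rot": [0,0,0]},{"claw": 255,"slide": [-21,-150,75],"delta_rot": [0,0,0]}])

```text
t: 4.82
tcp_pos: [0.4947, -0.1257, 0.1566]
tcp_rot: [0.616, 0.788, 0.0, 0.0]
wrist_force: [1.5, -1.0, -0.4]
grip_width: 0.005
grasp_force: 0.0
```

>>> step_arm(plan=[{"claw": 255,"slide": [-4,-40,0],"delta_rot": [0,0,0]},{"claw": 255,"slide": [-7,-63,0],"delta_rot": [0,0,0]},{"claw": 255,"slide": [-7,-63,0],"delta_rot": [0,0,0]},{"claw": 255,"slide": [-7,-63,-20],"delta_rot": [0,0,0]},{"claw": 255,"slide": [-7,-63,-40],"delta_rot": [0,0,0]}])

```text
t: 5.45
tcp_pos: [0.488, -0.1865, 0.116]
tcp_rot: [0.616, 0.788, 0.0, 0.0]
wrist_force: [-0.3, -1.1, -0.5]
grip_width: 0.004
grasp_force: 0.0
```

```bash
python3 - <<'E'
from h import *
p=arm.read_state()["tcp_pos"];print(p,(p[:2]-[.5653,-.168])@np.array([[.970,-.2445],[.2445,.970]]))
im=cv2.cvtColor(arm.grab_frame("scene"),cv2.COLOR_RGB2HSV)[160:300,200:425]
for q,s in cents(im,(0,170,80),(6,255,255),25): print(np.round(ray("scene",q[0]+200,q[1]+160,.064),4),s)
E
```

```text
[ 0.4880494  -0.18652646  0.11602404] [-0.0794628   0.00091711]
[0.4125 0.2204 0.064 ] 27
[0.4942 0.0207 0.064 ] 224
[ 0.5187 -0.0763  0.064 ] 240
[ 0.5434 -0.1731  0.064 ] 251
```

Unit 2's tag lies in line with the other red ones, 100 mm apart. The TCP is 79.5 mm in front of pin 4. Lower and push.

>>> step_arm(plan=[{"claw": 255,"slide": [0,0,-30],"delta_rot": [0,0,0]},{"claw": 255,"slide": [0,0,-49],"delta_rot": [0,0,0]},{"claw": 255,"slide": [0,0,-49],"delta_rot": [0,0,0]},{"claw": 255,"slide": [10,2.5,-49],"delta_rot": [0,0,0]},{"claw": 255,"slide": [20,5,-49],"delta_rot": [0,0,0]}])

```text
t: 6.12
tcp_pos: [0.5093, -0.1823, 0.0684]
tcp_rot: [0.616, 0.788, 0.0, 0.001]
wrist_force: [-0.5, -0.6, -0.1]
grip_width: 0.006
grasp_force: 0.5
```

>>> step_arm(plan=[{"claw": 255,"slide": [8,2,0],"delta_rot": [0,0,0]},{"claw": 255,"slide": [16,4,1],"delta_rot": [0,0,0]},{"claw": 255,"slide": [24,6,3],"delta_rot": [0,0,0]},{"claw": 255,"slide": [32,8,5],"delta_rot": [0,0,0]},{"claw": 255,"slide": [38,9.5,7],"delta_rot": [0,0,0]}])

```text
t: 6.75
tcp_pos: [0.5463, -0.1727, 0.0745]
tcp_rot: [0.616, 0.788, 0.0, 0.0]
wrist_force: [0.5, -0.3, 0.4]
grip_width: 0.004
grasp_force: 0.0
```

>>> step_arm(plan=[{"claw": 255,"slide": [5,1,2],"delta_rot": [0,0,0]},{"claw": 255,"slide": [10,2.5,4],"delta_rot": [0,0,0]},{"claw": 255,"slide": [15,4,6],"delta_rot": [0,0,0]},{"claw": 255,"slide": [18,5,7],"delta_rot": [0,0,0]},{"claw": 255,"slide": [18,5,7],"delta_rot": [0,0,0]}])

```text
t: 7.38
tcp_pos: [0.5639, -0.1678, 0.0814]
tcp_rot: [0.616, 0.788, 0.0, 0.0]
wrist_force: [-0.7, 0.7, -0.7]
grip_width: 0.007
grasp_force: 0.0
```

>>> step_arm(plan=[{"claw": 255,"slide": [0,0,40],"delta_rot": [0,0,0]},{"claw": 255,"slide": [0,0,80],"delta_rot": [0,0,0]},{"claw": 255,"slide": [-40,0,120],"delta_rot": [0,0,0]},{"claw": 255,"slide": [-85,0,140],"delta_rot": [0,0,0]},{"claw": 255,"slide": [-130,0,150],"delta_rot": [0,0,0]}])

```text
t: 8.0
tcp_pos: [0.4326, -0.1679, 0.2325]
tcp_rot: [0.616, 0.788, 0.0, 0.001]
wrist_force: [-0.3, -0.7, -0.8]
grip_width: 0.002
grasp_force: 0.0
```

```bash
python3 - <<'E'
from h import *
im=arm.grab_frame("scene");cv2.imwrite("pics/s3.png",cv2.resize(im[150:300,200:425,::-1],None,fx=3.5,fy=3.5,interpolation=cv2.INTER_CUBIC))
im=cv2.cvtColor(im,cv2.COLOR_RGB2HSV)[160:300,200:425]
for lo,hi in(((0,170,80),(6,255,255)),((45,120,40),(80,255,255))):
  for q,s in cents(im,lo,hi,25): print(np.round(ray("scene",q[0]+200,q[1]+160,.064),4),s)
E
```

```text
[0.4132 0.2206 0.064 ] 29
[0.4942 0.0207 0.064 ] 224
[ 0.5187 -0.0763  0.064 ] 240
[0.5112 0.128  0.064 ] 94
[ 0.5844 -0.1626  0.064 ] 114
```

View pics/s3.png

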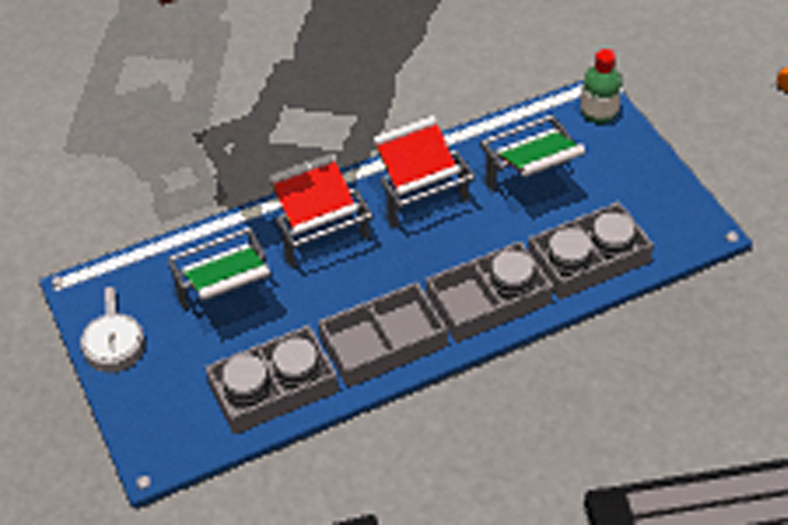

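From left to right the tags now show green (228,270), red (315,195), red (415,152) and green (538,150), all lying on their stops. The pieces, gauge and oil bottle haven't moved, and the arm is clear.

```bash
python3 -c "from station import arm;print(arm.job_done())"
```

```text
the job is handed in; nothing more can be done
None
```

The job is handed in: I pushed over the two wrong tags, so the two full bins at the ends now show green and the two middle bins show red, all lying on their stops, with nothing else on the board moved.

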